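# Turn the desk carousel so the date stamp faces front, and hold it

## Task

Smoothly turn the small desk carousel by the bar grip on its top until the cup with the date stamp stands right at the metal pointer of the foot, re-gripping as often as needed. Leave the things standing upright in their cups and do not touch them or disturb anything else on the desk. The carousel has no lock, so finish while holding: the gripper stays closed on the bar grip and keeps the carousel still with the stamp at the pointer.

Things in the scene. Friction and masses are not known exactly. Their poses are not given: they have to be found in the camera images.
- carousel_base: the fixed foot of the carousel: flat round black disc, 190 mm across. Origin on the desk at its centre, on the axis of rotation; z up. Its own -x axis is the front (it may be turned up to 0.6 rad from the robot): there a 30 mm wide tongue sticks out to 160 mm from the axis and carries the pointer
- pointer_tip (a point): tip of the pointer, a small lying metal cone on the tongue of the foot, aiming at the axis from 122 mm away, 15 mm above the desk
- turntable (a joint): angle turned from the start, rad (0 at the start), growing anticlockwise seen from above; no stops, light friction (0.06 N m), stays where left. Grey disc, 224 mm across, top 24 mm above the desk; on it four round cups, 64 mm across, rim 62 mm above the desk, centres 75 mm from the axis along the +x, +y, -x, -y axes of the grip. An 18 mm column with a 32 mm collar at its top bears the grip
- carousel_grip: black flat bar on top of the column, turning with the turntable: 60 mm long (its x axis), 18 mm thick (its y axis; pinch it across this), 34 mm high. Origin at the centre of the bar, on the carousel axis, 176 mm above the desk; bottom at 159 mm, top at 193 mm. Its x axis points at the middle of one cup
- date_stamp: self-inking date stamp standing in one of the two cups farther from the pointer (which one varies): oblong, 30 x 46 mm and 74 mm high, low dark box foot, narrower middle, rounded block-shaped grip on top. Origin at the centre of its underside, which rests on a step in the cup 52 mm above the desk; it is the thing to be brought to the pointer
- glue_stick: round glue stick, 27 mm thick, 92 mm high (the tallest thing in the cups; its top is 116 mm above the desk), standing in the narrow well of another cup; origin at the centre of its underside, 24 mm above the desk. It must stay standing in its cup
- coin_roll_a: round paper-wrapped coin roll, 26 mm thick, 52 mm high, standing in the narrow well of another cup; origin at the centre of its underside, 24 mm above the desk. It must stay standing in its cup
- coin_roll_b: second coin roll of the same size, in the remaining cup; origin at the centre of its underside. It must stay standing in its cup
- code_scanner: hand scanner, 176 x 62 x 32 mm, lying on the desk behind the carousel; origin under its centre. It must stay where it is.
- tea_mug: mug, 78 mm across, 92 mm high, right of the printer; origin under its centre. It must stay where it is.
- marker: marker pen, 135 mm long, 17 mm thick, lying left of the carousel; origin under its centre. It must stay where it is.
- card_box: small open card box, 66 x 98 x 55 mm, left of and behind the carousel; origin under its centre. It must stay where it is.

How it is judged:
By the outcome, as a careful person would: the job done as asked, in the order asked, and still so for the second after the job is handed in, while the arm keeps its last pose, push and grip.
It also fails if it takes over 38 s, if anything falls off the work surface, if the arm or the gripper's body presses on something with over 40 N, if the wrist force passes 120 N, or if a joint passes its speed limit or range.

## Robot

A 6-joint arm with a two-finger parallel gripper is mounted at the origin on a cart in front of the work surface, level with it; the furniture and walls round the work are solid. World frame = base frame: x ahead of the robot, y to its left, z up, the work surface at z = 0. Lengths are in mm, angles in degrees, forces in N, time in s.
With the tool pointing down it reaches from about 300 to 850 mm from the base axis. Payload 4.2 kg.
Tool frame: the origin (TCP) lies at the very end of the fingers, on their centre line; the grasp point (between the pads) lies 19 mm behind it (env.grasp_offset is the distance from the TCP to the grasp point, in mm); z points along the fingers, y is the line along which they close (so a half turn about z gives the same grasp; the last joint's range is limited). The gripper opens to 91 mm and grips with 3 to 60 N. Pads are 32 mm wide; open, the fingers measure 118 mm over their backs; the gripper's body (76 mm by 178 mm) begins 60 mm behind the grasp point.
Start: joints at [-75.172, 18.312, 89.639, -0, 72.044, -1.146], TCP at [158.244, -552.813, 213.976] pointing down, gripper open.
Joint ranges: [-177.97, 177.97], [-48.28, 115.42], [12.27, 149.76], [-77.06, 257.06], [2.81, 150.46], [-146.56, 146.56]. Speed limits (degrees/s): [147.25, 147.25, 180, 180, 180, 180].

## Interface

Orientations are given as [roll, pitch, yaw] about the fixed x, y, z axes, in that order (R = Rz(yaw) Ry(pitch) Rx(roll)).
In Python, from workcell import env, eyes gives the robot as it stands.
- The arm moves only by the tool send_rows, never from a script. Its arguments are lists of equal length, an entry for each row: "grip": the opening, from -1 (shut) to 1 (fully open), so that 0 is half open; "xyz": the shift along the world's x, y, z in m, a list of three; "yaw": the turn about the world's z in degrees. A call has 1 to 8 rows; each row is the pose to reach, as a shift and turn from the pose commanded when the call began; what a row does not reach only later rows make up. A row lasts 1/12 s, in which the tool goes at most 41.7 mm and 7.16 degrees, less where a joint would pass 70% of its speed; a pose out of reach is approached as far as the arm can. A call with a gripper value outside its range is refused whole. The fingers move at their own pace and stop on an object; "grip_force" is the grip in N (left out, the last holds). Time passes only in rows, so rows that repeat a pose let the fingers close. It gives the time, the measured TCP pose, the force, the opening and the grip force at its end, in the units of the state.
- env.state(): the state, without advancing time (a new reading comes with each control period).
- eyes.grab_frame(name): name is "side" or "top" or "wrist"; returns a dict with "frame" (400x640x3 uint8, red, green, blue), "fx", "fy", "cx", "cy" (pixels), "pose" (4x4, takes a point from camera to world coordinates). Camera axes: x right, y down, z forward; pixel columns grow to the right and rows downward; lengths in mm; the calibration is good to about 2 mm. A picture is of the moment at which its call begins. There is no depth.
- env.job_done(): hands the job in; it is judged then, once.
The state is a dict: "time_s": time; "qpos": joint angles; "qvel": joint speeds; "effort": joint torques, N m; "ee_pos": TCP position; "ee_rot": TCP orientation; "force": force on the tool from outside, world axes, zero at the start; "torque": the same for the moment, N m; "gripper_width": finger opening in mm; "gripper_force": force on a finger pad.
Only numpy, scipy, OpenCV 4.12 (cv2) and the standard library are available. Lean on these libraries where they do the work, as an engineer would, in place of code of your own. Each camera call takes 0.05 s, during which the arm holds its last target. There are 200 camera calls.

## Working session

There is one attempt and no reset: what is moved stays moved. The work goes in short steps, Python scripts to look and compute and a tool call to move; the robot and the scene stay as the last step left them, time stands still between calls to the robot, and variables do not carry over. Pictures are saved under pics/ and viewed, at most 10 in all, crops included, and the job is handed in when it is done.

Besides the shell and the picture viewer there is one more tool, called after "Call:" as a command line: name --pt "numbers of a row" for each row, then --argument value for the rest. send_rows: Moves the arm, as the interface text tells. Its arguments: {"type":"object","properties":{"grip":{"type":"array"},"xyz":{"type":"array"},"yaw":{"type":"array"},"grip_force":{"type":"number"}},"required":["grip","xyz","yaw"]}

```bash
mkdir -p pics
python3 - <<'E'
from workcell import env, eyes
import cv2,pickle
s=env.state(); print(s)
for n in("top","side"):
    f=eyes.grab_frame(n); pickle.dump(f,open(n+".pkl","wb"))
    cv2.imwrite(f"pics/{n}0.png",f["frame"][:,:,::-1]); print(n,f["fx"],f["cx"],f["cy"],f["pose"].round(3).tolist())
E
```

```text
{'time_s': 0.0, 'qpos': array([-7.51730072e+01,  1.83515451e+01,  8.97070337e+01,  9.92015046e-04,
        7.20428739e+01, -1.14486074e+00]), 'qvel': array([-0.08557333, -0.02283939,  0.03368535, -0.0261903 , -0.01384575,
        0.01937356]), 'effort': array([ 2.38582885e-03, -4.12455511e+01, -2.31969041e+01,  7.27650826e-02,
        4.57406673e-02, -1.40395091e-04]), 'ee_pos': array([ 158.10662685, -552.30927057,  213.11698547]), 'ee_rot': array([-1.79898586e+02, -2.97001119e-03,  1.59715442e+01]), 'force': array([-0.00962185,  0.12708163, -0.47364843]), 'torque': array([-0.03107483, -0.03135193,  0.03041753]), 'gripper_force': 0.0, 'gripper_width': 91.3579876293215}
top 444.8463304267228 319.94751084163414 199.4770972760123 [[-0.019, -0.998, 0.058, 464.954], [-1.0, 0.02, 0.015, 19.692], [-0.016, -0.057, -0.998, 1261.766], [0.0, 0.0, 0.0, 1.0]]
side 385.0146116355469 314.1916826916092 196.3225432637426 [[-0.934, -0.174, 0.313, 190.882], [-0.357, 0.499, -0.79, 949.9], [-0.018, -0.849, -0.528, 707.762], [0.0, 0.0, 0.0, 1.0]]
```

View pics/top0.png

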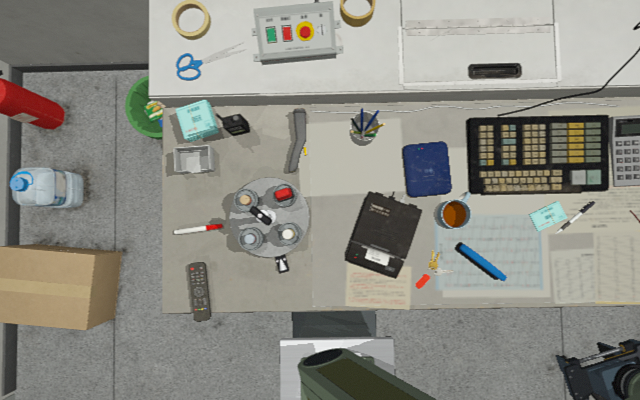

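View pics/side0.png

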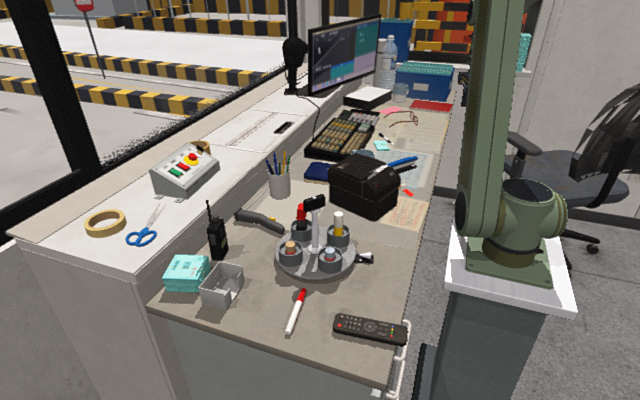

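Top view: the carousel is at about (270,217), bar grip at (262,214), red stamp at (284,192) and pointer at (281,262). I'll zoom in and measure.

```bash
cat > h.py <<'E'
import numpy as np,cv2
def ray(f,u,v,z):
    P=f["pose"]; d=P[:3,:3]@np.array([(u-f["cx"])/f["fx"],(v-f["cy"])/f["fy"],1.]); o=P[:3,3]
    return (o+d*(z-o[2])/d[2])
def proj(f,p):
    P=f["pose"]; c=P[:3,:3].T@(np.array(p)-P[:3,3]); return f["fx"]*c[0]/c[2]+f["cx"],f["fy"]*c[1]/c[2]+f["cy"]
E
python3 - <<'E'
import pickle,cv2,numpy as np
from h import *
f=pickle.load(open("top.pkl","rb")); I=f["frame"]
x0,y0=220,165
cv2.imwrite("pics/topz.png",cv2.resize(I[y0:y0+115,x0:x0+100,::-1],None,fx=5,fy=5,interpolation=cv2.INTER_CUBIC))
R,G,B=[I[:,:,i].astype(int) for i in range(3)]
def roi(m):
    k=np.zeros(m.shape,bool); k[y0:y0+115,x0:x0+100]=1; return (m&k).astype(np.uint8)
def big(m):
    c,_=cv2.findContours(m,0,1); c=sorted(c,key=cv2.contourArea)[::-1][:4]; return [(cv2.minAreaRect(a),cv2.contourArea(a)) for a in c]
for r,a in big(roi((R>110)&(R>2*G))): print("red",r,a,ray(f,*r[0],120).round(1))
for r,a in big(roi((R<50)&(G<50)&(B<50))):
    print("dark",r,a,ray(f,*r[0],193).round(1),[ray(f,*p,193)[:2].round(0).tolist() for p in cv2.boxPoints(r)])
E
```

```text
red ((283.0500183105469, 193.64999389648438), (9.486831665039062, 16.127614974975586), 71.56504821777344) 126.5 [547.7 131.6 120. ]
red ((220.5, 225.5), (3.0, 1.0), 90.0) 3.0 [468.9 293.8 120. ]
dark ((260.3327331542969, 215.21746826171875), (23.595806121826172, 6.645847320556641), 37.5685920715332) 94.5 [491.5 179.9 193. ] [[503.0, 207.0], [516.0, 197.0], [480.0, 153.0], [468.0, 163.0]]
dark ((280.0754699707031, 256.7641906738281), (1.78568696975708, 8.51635456085205), 74.05460357666016) 7.0 [391.2 133.7 193. ] [[391.0, 144.0], [396.0, 124.0], [392.0, 123.0], [387.0, 143.0]]
dark ((285.9000244140625, 263.800048828125), (6.708203315734863, 0.8944271206855774), 63.43495178222656) 1.5 [374.2 120.  193. ] [[381.0, 124.0], [382.0, 123.0], [368.0, 116.0], [367.0, 118.0]]
dark ((289.1293029785156, 197.80172729492188), (1.050451636314392, 8.534918785095215), 66.80140686035156) 1.0 [532.1 109.9 193. ] [[529.0, 120.0], [537.0, 101.0], [535.0, 100.0], [527.0, 119.0]]
```

View pics/topz.png

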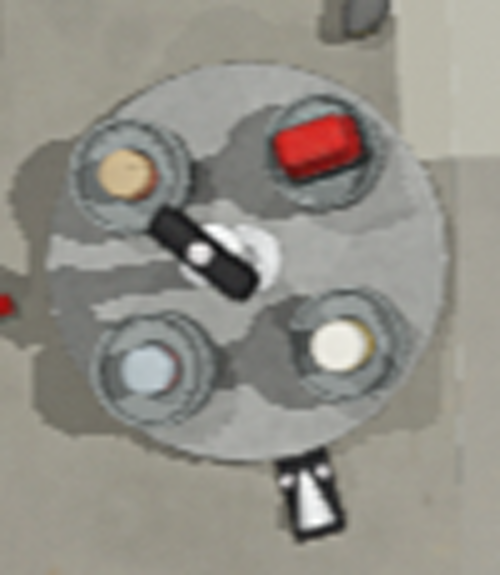

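Run:
```python
import pickle,cv2,numpy as np
from h import *
f=pickle.load(open("top.pkl","rb"))
g=lambda x,y,z: ray(f,x/5+220-.4,y/5+165-.4,z)[:2]
c=g(246,262,24); b=g(206,252,193); print("disc",c,"bar",b)
cups=[g(*p,62) for p in((131,176),(325,152),(350,345),(155,370))]; m=np.mean(cups,0); print("cups",m)
A=lambda v: np.degrees(np.arctan2(v[1],v[0]))
for p in cups: print(A(p-m),np.linalg.norm(p-m))
e=g(165,215,193)-g(248,290,193); print("bar ang",A(e),np.linalg.norm(e))
print("stamp",g(320,141,126),A(g(320,141,126)-m))
for p in((303,468),(318,532)): q=g(*p,15); print("ptr",q,A(q-m),np.linalg.norm(q-m))
```

```text
disc [490.27864621 181.66088424] bar [492.00870859 178.77699544]
cups [490.36972204 179.82731931]
51.36324833432649 75.13585772960538
-38.95578454358423 74.33508704853878
-128.47306825277795 74.96132137741964
141.17950861167702 74.54846831238127
bar ang 47.05492571599102 54.12712257508805
stamp [549.43905222 129.52553912] -40.41678151324591
ptr [374.94693394 152.4220965 ] -166.64339479830412 118.63164101358379
ptr [339.35217396 144.55369872] -166.8529559399688 155.08232696952072
```

Axis is about (490.5, 180), the bar's x axis is at 51.3°, the stamp cup at -38.7° and the pointer at -166.7°, so I need to turn by -128°. Gripping at tool yaw 231.3° leaves enough wrist range to do the whole turn without re-gripping.

Call:
send_rows --grip '[1,1,1,1,1,1,1,1]' --pt "0 0 0.03" --pt "0.005 0.01 0.065" --pt "0.02 0.04 0.095" --pt "0.04 0.07 0.115" --pt "0.063 0.1 0.125" --pt "0.085 0.135 0.125" --pt "0.108 0.17 0.125" --pt "0.13 0.2 0.125" --yaw '[4,10,17,24,31,38,45,52]'

```text
time_s: 0.77
ee_pos: [288.7, -350.5, 339.1]
ee_rot: [180.0, -0.0, 68.3]
force: [0.1, -0.6, 0.0]
gripper_width: 91.5
gripper_force: 0.0
```

Call:
send_rows --grip '[1,1,1,1,1,1,1,1]' --pt "0.016 0.034 0" --pt "0.033 0.068 0" --pt "0.049 0.101 0" --pt "0.065 0.135 0" --pt "0.081 0.169 0" --pt "0.098 0.203 0" --pt "0.114 0.236 0" --pt "0.13 0.27 0" --yaw '[7,14,21,28,35,42,49,56]'

```text
time_s: 1.43
ee_pos: [418.4, -81.0, 338.8]
ee_rot: [-180.0, -0.0, 124.3]
force: [-0.0, -0.6, -0.8]
gripper_width: 91.0
gripper_force: 0.0
```

Call:
send_rows --grip '[1,1,1,1,1,1,1,1]' --pt "0.01 0.034 0" --pt "0.02 0.068 0" --pt "0.03 0.101 0" --pt "0.038 0.135 0" --pt "0.046 0.169 0" --pt "0.055 0.203 0" --pt "0.065 0.236 0" --pt "0.072 0.262 0" --yaw '[7,14,21,28,35,42,49,56]'

```text
time_s: 2.1
ee_pos: [490.4, 181.7, 338.4]
ee_rot: [180.0, -0.0, -179.6]
force: [0.5, -0.4, 0.7]
gripper_width: 91.1
gripper_force: 0.0
```

Call:
send_rows --grip '[1,1,1,1,1,1,1,1]' --pt "0 0 0" --pt "0 0 0" --pt "0 0 0" --pt "0 0 0" --pt "0 0 -0.01" --pt "0 0 -0.02" --pt "0 0 -0.03" --pt "0 0 -0.03" --yaw '[7,14,21,28,35,42,49,51]'

```text
time_s: 2.77
ee_pos: [489.0, 178.8, 306.4]
ee_rot: [179.8, -0.2, -128.8]
force: [-0.0, -0.4, -0.6]
gripper_width: 91.7
gripper_force: 0.0
```

Check from near with the wrist camera.

Run:
```python
from workcell import env, eyes
import cv2,pickle
from h import *
s=env.state(); print(s["ee_pos"],s["ee_rot"],s["qpos"])
f=eyes.grab_frame("wrist"); pickle.dump(f,open("w.pkl","wb"))
cv2.imwrite("pics/w1.png",f["frame"][:,:,::-1]); print(f["fx"],f["pose"].round(2).tolist())
print("expected bar top centre",proj(f,(490.5,180,193)))
```

```text
[489.04256236 178.82280253 306.4361243 ] [ 179.8420685    -0.23915865 -128.75435425] [ 1.88166439e+01  1.09186358e+01  8.65644585e+01  5.09413213e-03
  8.28034603e+01 -1.22429323e+02]
335.74026686054566 [[-0.78, 0.6, 0.17, 441.79], [0.63, 0.75, 0.21, 118.67], [0.0, 0.27, -0.96, 477.19], [0.0, 0.0, 0.0, 1.0]]
expected bar top centre (np.float64(322.0646374574658), np.float64(198.64099037504985))
```

View pics/w1.png

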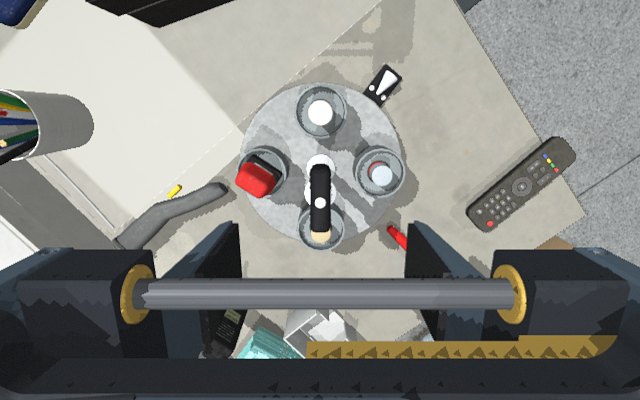

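Wrist view: the bar runs vertically at u≈320, v 163–232, with the white centre dot at (320,202). It's parallel to the fingers. Stamp at (258,178), pointer at (383,85).

Run:
```python
import pickle,cv2,numpy as np
from h import *
f=pickle.load(open("w.pkl","rb")); I=f["frame"].astype(int)
print("dot",ray(f,320,202,193).round(1))
m=np.zeros(I.shape[:2],np.uint8); m[163:235,300:340]=(I.max(2)<60)[163:235,300:340]
c=max(cv2.findContours(m,0,1)[0],key=cv2.contourArea); r=cv2.minAreaRect(c); print(r)
d=cv2.fitLine(c,2,0,.01,.01).ravel()
a=ray(f,r[0][0]-30*d[0],r[0][1]-30*d[1],193)-ray(f,r[0][0]+30*d[0],r[0][1]+30*d[1],193); print("bar ang",np.degrees(np.arctan2(a[1],a[0])))
# pointer: cone white in tongue
q=I.min(2)>200; q[:60]=0;q[110:]=0;q[:,:365]=0;q[:,405:]=0
c=[k for k in cv2.findContours(q.astype(np.uint8),0,1)[0] if cv2.contourArea(k)>20]
for k in c:
  r=cv2.fitLine(k,2,0,.01,.01).ravel(); p=ray(f,r[2],r[3],18); v=p-[490.5,180,18]; print("ptr",p,np.degrees(np.arctan2(v[1],v[0])),np.hypot(v[0],v[1]))
```

```text
dot [493.8 181.3 193. ]
((320.5, 197.5), (67.0, 21.0), 90.0)
bar ang -128.5973697647572
ptr [391.31454939 158.04867901  18.        ] -167.52068447444026 101.58550145407922
ptr [358.87083406 147.02978586  18.        ] -165.9379814683501 135.69551336518612
```

Call:
send_rows --grip '[1,1,1,1,0.6,0.3,0,0]' --pt "0.001 0.001 -0.02" --pt "0.001 0.001 -0.055" --pt "0.001 0.001 -0.09" --pt "0.001 0.001 -0.12" --pt "0.001 0.001 -0.138" --pt "0.001 0.001 -0.146" --pt "0.001 0.001 -0.147" --pt "0.001 0.001 -0.147" --yaw '[0.3,0.3,0.3,0.3,0.3,0.3,0.3,0.3]' --grip_force 20

```text
time_s: 3.48
ee_pos: [491.8, 180.4, 162.5]
ee_rot: [-180.0, 0.0, -128.7]
force: [0.2, -0.5, 2.3]
gripper_width: 67.4
gripper_force: 0.0
```

Call:
send_rows --grip '[-0.3,-0.5,-0.6,-0.7,-0.8,-0.9,-1,-1]' --pt "0 0 0" --pt "0 0 0" --pt "0 0 0" --pt "0 0 0" --pt "0 0 0" --pt "0 0 0" --pt "0 0 0" --pt "0 0 0" --yaw '[0,0,0,0,0,0,0,0]'

```text
time_s: 4.15
ee_pos: [492.4, 179.3, 162.1]
ee_rot: [-179.8, 0.0, -128.7]
force: [3.9, -4.8, -0.6]
gripper_width: 17.8
gripper_force: 20.0
```

Gripped. I'll relieve the small side force and turn slowly with a ramp.

Call:
send_rows --grip '[-1,-1,-1,-1,-1,-1,-1,-1]' --pt "0.0006 -0.0008 0" --pt "0.0006 -0.0008 0" --pt "0.0006 -0.0008 0" --pt "0.0006 -0.0008 0" --pt "0.0006 -0.0008 0" --pt "0.0006 -0.0008 0" --pt "0.0006 -0.0008 0" --pt "0.0006 -0.0008 0" --yaw '[0,-0.3,-0.8,-1.5,-2.5,-3.8,-5.4,-7.2]' --grip_force 25

```text
time_s: 4.82
ee_pos: [492.1, 179.6, 162.1]
ee_rot: [-180.0, 0.0, -136.1]
force: [2.3, 0.7, 0.5]
gripper_width: 17.9
gripper_force: 25.0
```

Call:
send_rows --grip '[-1,-1,-1,-1,-1,-1,-1,-1]' --pt "0 0 0" --pt "0 0 0" --pt "0 0 0" --pt "0 0 0" --pt "0 0 0" --pt "0 0 0" --pt "0 0 0" --pt "0 0 0" --yaw '[-2,-4,-6,-8,-10,-12,-14,-16]'

```text
time_s: 5.48
ee_pos: [491.6, 180.2, 162.1]
ee_rot: [179.9, 0.0, -152.1]
force: [0.9, 2.8, -0.1]
gripper_width: 17.9
gripper_force: 25.0
```

Call:
send_rows --grip '[-1,-1,-1,-1,-1,-1,-1,-1]' --pt "0 0 0" --pt "0 0 0" --pt "0 0 0" --pt "0 0 0" --pt "0 0 0" --pt "0 0 0" --pt "0 0 0" --pt "0 0 0" --yaw '[-2.2,-4.4,-6.6,-8.8,-11,-13.2,-15.4,-17.6]'

```text
time_s: 6.15
ee_pos: [491.4, 181.0, 162.1]
ee_rot: [179.8, -0.0, -169.7]
force: [1.4, 4.7, -0.2]
gripper_width: 18.1
gripper_force: 25.0
```

Call:
send_rows --grip '[-1,-1,-1,-1,-1,-1,-1,-1]' --pt "0 0 0" --pt "0 0 0" --pt "0 0 0" --pt "0 0 0" --pt "0 0 0" --pt "0 0 0" --pt "0 0 0" --pt "0 0 0" --yaw '[-2.2,-4.4,-6.6,-8.8,-11,-13.2,-15.4,-17.6]'

```text
time_s: 6.82
ee_pos: [491.3, 181.9, 162.1]
ee_rot: [179.7, -0.1, 172.7]
force: [0.5, 9.2, 0.2]
gripper_width: 17.7
gripper_force: 25.0
```

Call:
send_rows --grip '[-1,-1,-1,-1,-1,-1,-1,-1]' --pt "0 0 0" --pt "0 0 0" --pt "0 0 0" --pt "0 0 0" --pt "0 0 0" --pt "0 0 0" --pt "0 0 0" --pt "0 0 0" --yaw '[-2.2,-4.4,-6.6,-8.8,-11,-13.2,-15.4,-17.6]'

```text
time_s: 7.48
ee_pos: [491.6, 182.7, 162.1]
ee_rot: [179.7, -0.2, 155.1]
force: [0.5, 11.0, -1.6]
gripper_width: 18.0
gripper_force: 25.0
```

Call:
send_rows --grip '[-1,-1,-1,-1,-1,-1,-1,-1]' --pt "0 0 0" --pt "0 0 0" --pt "0 0 0" --pt "0 0 0" --pt "0 0 0" --pt "0 0 0" --pt "0 0 0" --pt "0 0 0" --yaw '[-2.2,-4.4,-6.6,-8.8,-11,-13.2,-15.4,-17.6]'

```text
time_s: 8.15
ee_pos: [492.1, 183.4, 162.1]
ee_rot: [179.6, -0.3, 137.5]
force: [2.2, 12.8, -2.4]
gripper_width: 17.8
gripper_force: 25.0
```

Call:
send_rows --grip '[-1,-1,-1,-1,-1,-1,-1,-1]' --pt "0 0 0" --pt "0 0 0" --pt "0 0 0" --pt "0 0 0" --pt "0 0 0" --pt "0 0 0" --pt "0 0 0" --pt "0 0 0" --yaw '[-2.2,-4.4,-6.6,-8.8,-11,-13.2,-15.4,-17.6]'

```text
time_s: 8.82
ee_pos: [492.8, 184.0, 162.0]
ee_rot: [179.6, -0.4, 119.8]
force: [3.4, 13.9, -4.4]
gripper_width: 18.1
gripper_force: 25.0
```

Call:
send_rows --grip '[-1,-1,-1,-1,-1,-1,-1,-1]' --pt "0 0 0" --pt "0 0 0" --pt "0 0 0" --pt "0 0 0" --pt "0 0 0" --pt "0 0 0" --pt "0 0 0" --pt "0 0 0" --yaw '[-2.2,-4.4,-6.6,-8.6,-10.4,-12,-13.4,-14.6]'

```text
time_s: 9.48
ee_pos: [493.4, 184.2, 162.1]
ee_rot: [179.7, -0.5, 105.3]
force: [5.8, 14.1, -4.8]
gripper_width: 18.4
gripper_force: 25.0
```

Call:
send_rows --grip '[-1,-1,-1,-1,-1,-1]' --pt "0 0 0" --pt "0 0 0" --pt "0 0 0" --pt "0 0 0" --pt "0 0 0" --pt "0 0 0" --yaw '[-0.9,-1.5,-1.9,-2.1,-2.2,-2.2]'

```text
time_s: 9.98
ee_pos: [493.6, 184.3, 162.1]
ee_rot: [179.7, -0.5, 103.1]
force: [5.8, 13.7, -5.6]
gripper_width: 18.1
gripper_force: 25.0
```

Run:
```python
from workcell import env, eyes
import cv2,pickle
s=env.state(); print(s)
for n in("top","wrist","side"):
    f=eyes.grab_frame(n); pickle.dump(f,open(n+"2.pkl","wb")); I=f["frame"][:,:,::-1]
    if n=="top": I=cv2.resize(I[165:280,220:320],None,fx=5,fy=5,interpolation=cv2.INTER_CUBIC)
    if n=="side": I=cv2.resize(I[170:300,240:400],None,fx=4,fy=4,interpolation=cv2.INTER_CUBIC)
    cv2.imwrite(f"pics/{n}2.png",I)
```

```text
{'time_s': 9.9833, 'qpos': array([ 18.93524734,  16.08090464, 100.83028913,   0.50758676,
        62.6986797 ,   5.57444363]), 'qvel': array([-0.04363734,  0.059845  , -0.00057018,  0.02206253,  0.02772439,
       -0.05412364]), 'effort': array([ -5.90406239, -41.14053726, -18.50279152,  -2.78233007,
         2.69240409,   0.064256  ]), 'ee_pos': array([493.56452277, 184.27565731, 162.09099215]), 'ee_rot': array([179.65658859,  -0.48828612, 103.13098659]), 'force': array([ 5.78830754, 13.74181389, -5.61997583]), 'torque': array([ 1.87004189, -0.72289345,  0.03251803]), 'gripper_force': 25.001159012317657, 'gripper_width': 18.12497791043386}
```

View pics/wrist2.png

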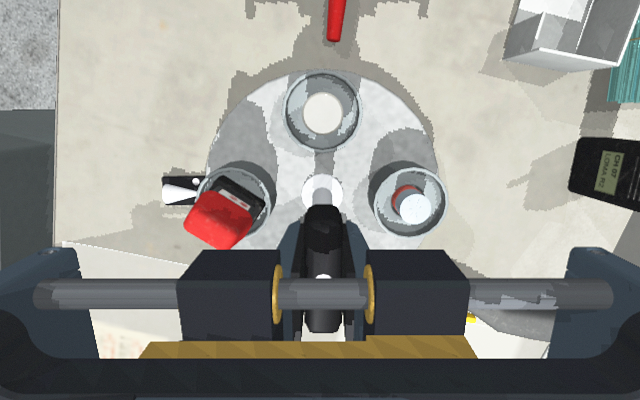

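View pics/side2.png

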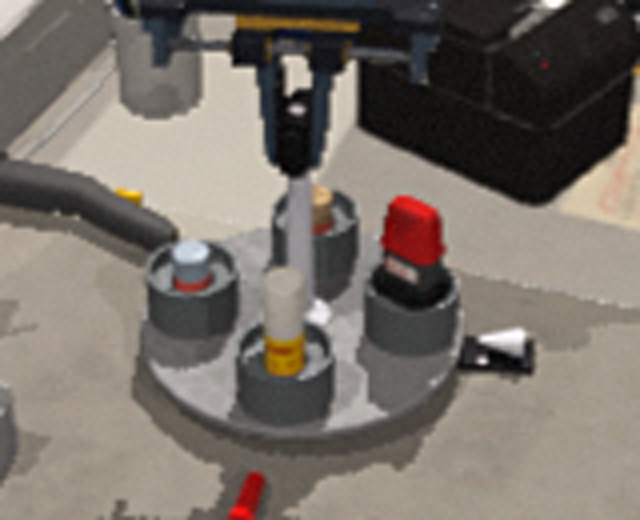

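View pics/top2.png

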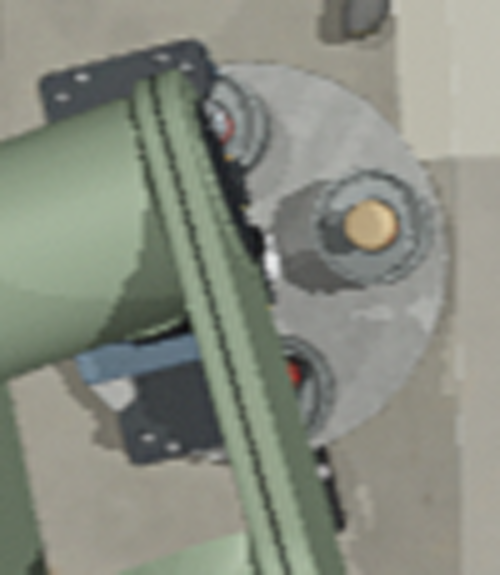

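Everything is upright and the stamp is near the pointer. Wrist view: cone at (162–197,190), stamp cup around (236,201). The side force shows the true axis is about (493.8,181.5). I'll relieve it gently, then check the alignment more closely.

Call:
send_rows --grip '[-1,-1,-1,-1,-1,-1,-1,-1]' --pt "0.0002 0.0005 0" --pt "0.0004 0.001 0" --pt "0.0006 0.0016 0" --pt "0.0008 0.0022 0" --pt "0.001 0.0028 0" --pt "0.0012 0.0034 0" --pt "0.0014 0.0038 0" --pt "0.0014 0.0038 0" --yaw '[0,0,0,0,0,0,0,0]'

```text
time_s: 10.8
ee_pos: [493.5, 184.2, 162.1]
ee_rot: [179.9, -0.1, 103.2]
force: [2.3, 3.9, -1.5]
gripper_width: 18.2
gripper_force: 25.0
```

Run:
```python
from workcell import env, eyes
import cv2,pickle
s=env.state(); print(s["ee_pos"],s["ee_rot"],s["force"])
f=eyes.grab_frame("wrist"); pickle.dump(f,open("wrist3.pkl","wb")); I=f["frame"][:,:,::-1]
cv2.imwrite("pics/w3.png",cv2.resize(I[60:260,150:460],None,fx=2.5,fy=2.5,interpolation=cv2.INTER_CUBIC))
```

```text
[493.52712431 184.20102869 162.06811406] [ 1.79928187e+02 -1.17566059e-01  1.03210113e+02] [ 2.30844375  3.878491   -1.51384591]
```

View pics/w3.png

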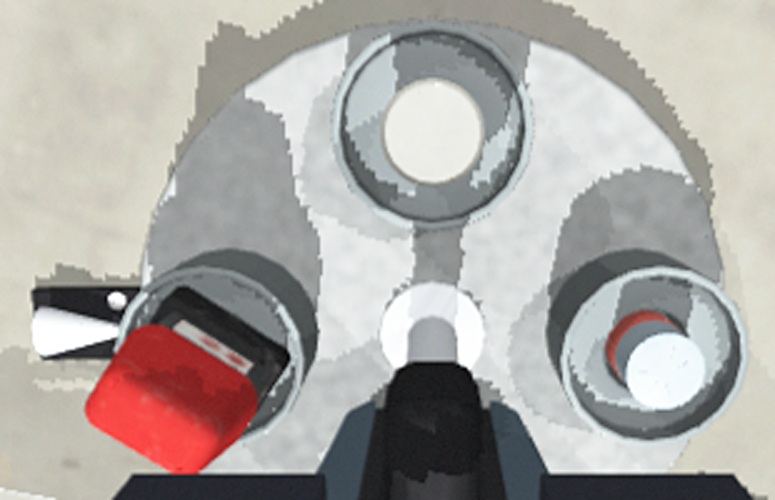

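Run:
```python
import pickle,numpy as np
from h import *
f=pickle.load(open("wrist3.pkl","rb"))
g=lambda x,y,z: ray(f,x/2.5+150-.3,y/2.5+60-.3,z)[:2]
A=lambda v: np.degrees(np.arctan2(v[1],v[0]))
G,C,S=g(433,123,62),g(653,353,62),g(210,353,62)
ax=(C+S)/2; print(G,C,S,"axis",ax,A(S-C),A(G-ax)-90,np.linalg.norm(S-C))
for p in((37,331),(100,333)):
    q=g(*p,15); print(q,A(q-ax),np.linalg.norm(q-ax))
a=g(37,331,15)-g(110,333,15);print("cone dir",A(a))
```

```text
[476.9177601  256.48905369] [565.75157926 200.83459302] [421.10556762 166.9450635 ] axis [493.42857344 183.88982826] -166.8138499198752 12.81251270508993 148.56301320793338
[344.34494466 144.35290816] -165.14708714660406 154.23714345659158
[368.40593776 149.16133466] -164.47589594164577 129.75641679684662
cone dir -168.4396808961194
```

Run:
```python
import pickle,numpy as np,cv2
from h import *
from scipy.optimize import least_squares
A=lambda v: np.degrees(np.arctan2(v[1],v[0]))
for n,ax0 in(("top",(490.5,181)),("w",(492,181))):
    f=pickle.load(open(n+".pkl","rb")); g=cv2.cvtColor(f["frame"],cv2.COLOR_RGB2GRAY).astype(np.float32)
    def samp(X,Y,z):
        uv=np.array([proj(f,(x,y,z)) for x,y in zip(X,Y)],np.float32); return cv2.remap(g,uv[:,:1],uv[:,1:],1).ravel()
    pts=[]; r=np.arange(100,124,.5)
    for t in np.radians(np.arange(0,360,3)):
        if abs((np.degrees(t)-194+180)%360-180)<12: continue
        p=samp(ax0[0]+r*np.cos(t),ax0[1]+r*np.sin(t),24); d=np.abs(p[6:]-p[:-6]); k=d.argmax()
        if d[k]>15: pts.append((ax0[0]+r[k+3]*np.cos(t),ax0[1]+r[k+3]*np.sin(t)))
    P=np.array(pts)
    s=least_squares(lambda c:np.hypot(*(P-c[:2]).T)-c[2],[*ax0,112],loss="soft_l1",f_scale=1.); c=s.x[:2]; print(n,"disc",s.x,len(P),np.median(np.abs(s.fun)))
    # tongue sides: tangential profile at several radii, level ~ tongue top
    for R in(126,134,142,150,155):
        w=np.arange(-30,30.5,.5); a=np.radians(-166.5); e=np.array([np.cos(a),np.sin(a)]); q=np.array([-e[1],e[0]])
        X=c+R*e+w[:,None]*q; p=samp(X[:,0],X[:,1],8); d=p[4:]-p[:-4]
        i=d[:60].argmin(); j=55+d[55:].argmax(); m=(w[i+2]+w[j+2])/2
        print(R,w[i+2],w[j+2],"ang",-166.5+np.degrees(m/R))
```

```text
top disc [490.718122   180.80596331 109.7183574 ] 90 1.6000763265713545
126 0.5 7.5 ang -164.68108636466405
134 -14.5 14.0 ang -166.60689511103186
142 -14.0 15.0 ang -166.29825429748914
150 -16.0 15.5 ang -166.59549296585513
155 -14.5 15.0 ang -166.40758745239825
w disc [493.7535975  181.2837362  109.83950738] 102 1.5594916089749304
126 -6.0 8.0 ang -166.045271591166
134 -13.5 16.5 ang -165.85862933380878
142 -13.5 16.5 ang -165.89476289246744
150 -13.5 16.5 ang -165.92704220486917
155 -14.0 16.5 ang -166.03793726199126
```

The pointer is at about -166.2° and the stamp cup at about -166.8°. I'll trim by +0.5° and settle.

Call:
send_rows --grip '[-1,-1,-1,-1,-1,-1,-1,-1]' --pt "0.0002 0.0005 0" --pt "0.0004 0.001 0" --pt "0.0005 0.0012 0" --pt "0.0005 0.0012 0" --pt "0.0005 0.0012 0" --pt "0.0005 0.0012 0" --pt "0.0005 0.0012 0" --pt "0.0005 0.0012 0" --yaw '[0.1,0.2,0.3,0.4,0.5,0.5,0.5,0.5]'

```text
time_s: 11.52
ee_pos: [493.5, 184.2, 162.1]
ee_rot: [-180.0, 0.0, 103.8]
force: [-1.2, 0.7, 3.2]
gripper_width: 17.7
gripper_force: 25.0
```

```bash
python3 -c "
from workcell import env
s=env.state(); print(s['ee_rot'],s['force'],s['gripper_width'],s['time_s']); print(env.job_done())"
```

```text
[-1.79973229e+02  1.31184191e-02  1.03778055e+02] [-1.16001654  0.65659635  3.17774242] 17.668647332806888 11.5167
the job is handed in; nothing more can be done
None
```

I turned the carousel about 128° clockwise in one grip and handed the job in at 11.5 s: by my measurements the date stamp is within about 1° of the pointer, the things in the cups are upright, and the gripper is still closed on the bar at 25 N.

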